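# Unstack the specimen pots onto their intake seats

### The arm

A 6-joint arm with a two-finger parallel gripper is mounted at the origin on the work surface. World frame = base frame: x ahead of the robot, y to its left, z up, the work surface at z = 0. Lengths are in m, angles in rad, forces in N, time in s.
With the tool pointing down it reaches from about 0.35 to 0.975 m from the base axis. Payload 4.9 kg.
Tool frame: the origin (TCP) lies on the centre line of the jaws, within the pads' length; the fingertips stand manip.tip_reach ahead of it and the grasp point (between the pads) is the TCP (manip.tip_reach is the distance from the TCP to the fingertips, in m); z points along the fingers, y is the line along which they close (so a half turn about z gives the same grasp; the last joint's range is limited). The gripper opens to 85 mm and grips with 20 to 120 N. Pads are 22 mm wide; open, the fingers measure 114 mm over their backs; the gripper's body (76 mm by 85 mm) begins 54 mm behind the grasp point. The pads swing forward as they close: fully open they stand 13 mm farther back than shut.
Start: joints at [-1.221, 0.053, 1.613, -0, 1.476, -0.119], TCP at [0.282, -0.558, 0.212] pointing down, gripper open.
Joint ranges: [-3.01, 3.01], [-1.01, 2.22], [0.06, 2.58], [-1.02, 4.17], [0.09, 2.62], [-3.14, 3.14]. Speed limits (rad/s): [2.57, 2.57, 3.14, 3.14, 3.14, 3.14].

### API

Orientations are given as a unit quaternion [w, x, y, z].
In Python, from plant import manip gives the robot as it stands. The module is installed in compiled form; this text tells all that it offers.
- The arm moves only by the tool move_arm, never from a script. Its argument "rows" is a list of rows, each a list of 7 numbers: the shift along the tool's x, y, z in cm, then the turn, a rotation vector about the tool's x, y, z in degrees, then the opening, from -1 (shut) to 1 (fully open). In form: [[tx, ty, tz, ax, ay, az, jaw], ...]. A call has 1 to 20 rows; each row shifts and turns the commanded pose from where the row before left it, along the tool's axes as they then stand; what a row does not reach is not made up. A row lasts 1/12 s, in which the tool goes at most 41.7 mm and 7.16 degrees, less where a joint would pass 70% of its speed; a pose out of reach is approached as far as the arm can. A call is refused whole if a number of a shift passes 4.17 or a number of a turn 7.16, either way. A call with a gripper value outside its range is refused whole. The fingers move at their own pace and stop on an object; the grip force is fixed at half the most. Time passes only in rows, so rows that do not move let the fingers close. It gives the time, the measured TCP pose, the force, the opening and the grip force at its end, in the units of the state.
- manip.state(): the state, without advancing time (a new reading comes with each control period).
- manip.grab_frame(name): name is "scene" or "top"; returns a dict with "img" (384x512x3 uint8, blue, green, red), "mtx" (3x3 intrinsics, pixels), "R" (3x3) and "t" (3): a world point X has camera coordinates R X + t. Camera axes: x right, y down, z forward; pixel columns grow to the right and rows downward; lengths in m; the calibration is good to about 2 mm. A picture is of the moment at which its call begins. There is no depth.
- manip.job_done(): hands the job in; it is judged then, once.
The state is a dict: "time": time; "joint_pos": joint angles; "joint_vel": joint speeds; "joint_efforts": joint torques, N m; "tool_pos": TCP position; "tool_rot": TCP orientation; "contact_force": force on the tool from outside, world axes, zero at the start; "ft_torque": the same for the moment, N m; "gripper_width": opening from 0.0 (shut) to 1.0 (fully open); "grasp_force": force on a finger pad.
Only numpy, scipy, OpenCV 4.12 (cv2) and the standard library are available. Lean on these libraries where they do the work, as an engineer would, in place of code of your own. Each camera call takes 0.05 s, during which the arm holds its last target. There are 200 camera calls.

### The job

Take the two stacks of specimen pots apart and stand each pot on the bench seat of its own lid colour, flat inside the coloured rim. The red-lidded pot is urgent: seat it before you touch any other pot. Keep the pots upright, set them down gently rather than dropping them, and leave the amber bottle and the steel beaker where they are.

Things in the scene. Friction and masses are not known exactly. Their poses are not given: they have to be found in the camera images.
- red_pot: Loose sealed round specimen pot, 38 mm in diameter and 40 mm tall: white body 34 mm across, screw lid in red (the top 14 mm, 38 mm across, flat on top). Stands upright; origin at the centre of its underside, z up. About 50 g (varies by -30/+40 %). The urgent one. At the start it stands on the lid of one of the two large pots (either one), its underside 44 mm above the bench.
- yellow_pot: Loose sealed round specimen pot, 38 mm in diameter and 40 mm tall: white body 34 mm across, screw lid in yellow (the top 14 mm, 38 mm across, flat on top). Stands upright; origin at the centre of its underside, z up. About 50 g (varies by -30/+40 %). At the start it stands on the lid of one of the two large pots (either one), its underside 44 mm above the bench.
- green_pot: Loose sealed round specimen pot, 62 mm in diameter and 44 mm tall: white body 58 mm across, screw lid in green (the top 14 mm, 62 mm across, flat on top). Stands upright; origin at the centre of its underside, z up. About 120 g (varies by -30/+40 %). Large pot; at the start it stands on the bench with one of the small pots (red or yellow, either one) on its lid.
- blue_pot: Loose sealed round specimen pot, 62 mm in diameter and 44 mm tall: white body 58 mm across, screw lid in blue (the top 14 mm, 62 mm across, flat on top). Stands upright; origin at the centre of its underside, z up. About 120 g (varies by -30/+40 %). Large pot; at the start it stands on the bench with one of the small pots (red or yellow, either one) on its lid.
- red_seat: Fixed target seat for the red-lidded pot: white square plate 70 mm wide, 6 mm thick, with a red rim ring on it (56 mm inside, 64 mm outside diameter, its top 11 mm above the bench) and a red disc in the middle. The pot stands on the plate inside the rim, 9 mm to spare all round. Origin: centre of the plate's underside, on the bench; plate top 6 mm above it; z up.
- yellow_seat: Fixed target seat for the yellow-lidded pot: white square plate 70 mm wide, 6 mm thick, with a yellow rim ring on it (56 mm inside, 64 mm outside diameter, its top 11 mm above the bench) and a yellow disc in the middle. The pot stands on the plate inside the rim, 9 mm to spare all round. Origin: centre of the plate's underside, on the bench; plate top 6 mm above it; z up.
- green_seat: Fixed target seat for the green-lidded pot: white square plate 94 mm wide, 6 mm thick, with a green rim ring on it (80 mm inside, 88 mm outside diameter, its top 11 mm above the bench) and a green disc in the middle. The pot stands on the plate inside the rim, 9 mm to spare all round. Origin: centre of the plate's underside, on the bench; plate top 6 mm above it; z up.
- blue_seat: Fixed target seat for the blue-lidded pot: white square plate 94 mm wide, 6 mm thick, with a blue rim ring on it (80 mm inside, 88 mm outside diameter, its top 11 mm above the bench) and a blue disc in the middle. The pot stands on the plate inside the rim, 9 mm to spare all round. Origin: centre of the plate's underside, on the bench; plate top 6 mm above it; z up.
- amber_bottle: Bystander: loose amber bottle with black cap, 42 mm in diameter, 78 mm tall, upright on the bench among the seats and stacks; origin at the centre of its underside.
- steel_beaker: Bystander: loose open steel beaker, 54 mm across the rim, 60 mm tall, upright among the seats and stacks; origin at the centre of its underside. (A fixed grey tube block, 58 mm square, 64 mm tall, purple caps, not listed, stands there too, 120 mm or more from the centre of any seat or stack.) Nothing in the working area is taller than a stack (84 mm).
There are look-alikes about, which are no part of the job. There is more than one size of the yellow_pot; the one meant has the size given above.

How it is judged:
On the way:
1. the red pot stands released in the red seat while the other three pots are still where they were (within 30 mm) (horizontal distance between red_pot and red_seat below 0.012 m and z of red_pot in the frame of red_seat between 0.003 and 0.0085 m and angle between red_pot's own z axis and vertical below 0.1 rad and linear speed of red_pot below 0.03 m/s and angular speed of red_pot below 0.2 rad/s and contact force between red_pot and the fingers below 0.1 N and distance of each of yellow_pot, green_pot, blue_pot from where it was at the start of the episode below 0.03 m), for 0.2 s.
At the end, for the whole second after the job is handed in: Each of the four pots stands upright, released and at rest on the plate of the seat of its own colour, inside the rim (centre within 12 mm of the seat's centre, underside within 2.5 mm above the plate, tilt under 0.1 rad); the bottle and the beaker are within 30 mm of where they began (horizontal distance between red_pot and red_seat below 0.012 m and z of red_pot in the frame of red_seat between 0.003 and 0.0085 m and angle between each of red_pot, yellow_pot, green_pot, blue_pot's own z axis and vertical below 0.1 rad and linear speed of each of red_pot, yellow_pot, green_pot, blue_pot below 0.03 m/s and angular speed of each of red_pot, yellow_pot, green_pot, blue_pot below 0.2 rad/s and contact force between each of red_pot, yellow_pot, green_pot, blue_pot and the fingers below 0.1 N and horizontal distance between yellow_pot and yellow_seat below 0.012 m and z of yellow_pot in the frame of yellow_seat between 0.003 and 0.0085 m and horizontal distance between green_pot and green_seat below 0.012 m and z of green_pot in the frame of green_seat between 0.003 and 0.0085 m and horizontal distance between blue_pot and blue_seat below 0.012 m and z of blue_pot in the frame of blue_seat between 0.003 and 0.0085 m and distance of each of amber_bottle, steel_beaker from where it was at the start of the episode below 0.03 m); the robot touches nothing.
It fails at once if the amber bottle was shoved from its place or tipped (distance of amber_bottle from where it was at the start of the episode above 0.03 m or angle between amber_bottle's own z axis and vertical above 0.5 rad).
It fails at once if the steel beaker was shoved from its place or tipped (distance of steel_beaker from where it was at the start of the episode above 0.03 m or angle between steel_beaker's own z axis and vertical above 0.5 rad).
It fails at once if a pot was tipped well off upright (more than 35 degrees) (angle between any of red_pot, yellow_pot, green_pot, blue_pot's own z axis and vertical above 0.61 rad).
It fails at once if a pot was dropped onto its seat (moving faster than 0.7 m/s within 45 mm above its plate) ((horizontal distance between red_pot and red_seat below 0.04 m and z of red_pot in the frame of red_seat below 0.05 m and linear speed of red_pot above 0.7 m/s) or (horizontal distance between yellow_pot and yellow_seat below 0.04 m and z of yellow_pot in the frame of yellow_seat below 0.05 m and linear speed of yellow_pot above 0.7 m/s) or (horizontal distance between green_pot and green_seat below 0.04 m and z of green_pot in the frame of green_seat below 0.05 m and linear speed of green_pot above 0.7 m/s) or (horizontal distance between blue_pot and blue_seat below 0.04 m and z of blue_pot in the frame of blue_seat below 0.05 m and linear speed of blue_pot above 0.7 m/s)).
It also fails if it takes over 120 s, if anything falls off the work surface, if the arm or the gripper's body presses on something with over 40 N, if the wrist force passes 120 N, or if a joint passes its speed limit or range.

## Working session

There is one attempt and no reset: what is moved stays moved. The work goes in short steps, Python scripts to look and compute and a tool call to move; the robot and the scene stay as the last step left them, time stands still between calls to the robot, and variables do not carry over. Pictures are saved under pics/ and viewed, at most 16 in all, crops included, and the job is handed in when it is done.

Besides the shell and the picture viewer there is one more tool, called by a JSON object that holds its "api" and its "payload", one argument or row to a line. move_arm: Moves the arm, as the interface text tells. Its arguments: {"type":"object","properties":{"rows":{"type":"array","items":{"type":"array","items":{"type":"number"}}}},"required":["rows"]}

```bash
mkdir -p pics
python3 - <<'E'
from plant import manip
import cv2,numpy as np
s=manip.state();print(s,manip.tip_reach)
for n in("top","scene"):
    f=manip.grab_frame(n);cv2.imwrite(f"pics/{n}0.png",f["img"]);np.savez(f"{n}0.npz",**f);print(n,f["mtx"],f["R"],f["t"], -f["R"].T@f["t"])
E
```

```text
{'time': 0.0, 'joint_pos': array([-1.22098045e+00,  5.33721378e-02,  1.61432338e+00,  1.70138159e-05,
        1.47601641e+00, -1.18986166e-01]), 'joint_vel': array([-1.20770438e-03, -1.61669621e-04,  2.31326753e-03, -9.02561215e-05,
        1.88396646e-03,  9.41719979e-04]), 'joint_efforts': array([ 3.06512802e-04, -3.93675399e+01, -3.70180643e+01, -2.05190081e-04,
        6.79917153e-03,  4.75839613e-06]), 'tool_pos': array([ 0.28216418, -0.55691934,  0.21103606]), 'tool_rot': array([-1.05355953e-03,  9.72653278e-01,  2.32259504e-01, -1.13614641e-04]), 'contact_force': array([1.09028538, 0.83493364, 0.20696706]), 'ft_torque': array([-0.00782392,  0.06002842,  0.01738945]), 'grasp_force': 0.0, 'gripper_width': 0.9976124488744452} 0.019
top [[395.73788288   0.         249.8048686 ]
 [  0.         395.73788288 189.14467182]
 [  0.           0.           1.        ]] [[ 0.02151696 -0.99972689 -0.009119  ]
 [-0.99185535 -0.02020045 -0.12575731]
 [ 0.12553876  0.01175064 -0.99201912]] [0.00871188 0.54697643 1.10755181] [0.40329337 0.00674422 1.1675783 ]
scene [[429.42625399   0.         250.33427092]
 [  0.         429.42625399 195.11771317]
 [  0.           0.           1.        ]] [[-0.31389707  0.94945124  0.00331343]
 [ 0.80318286  0.26739724 -0.53234952]
 [-0.50632591 -0.16444167 -0.84651817]] [ 0.18223797 -0.39949101  1.5103221 ] [1.14278351 0.18215661 1.06524242]
```

View pics/top0.png

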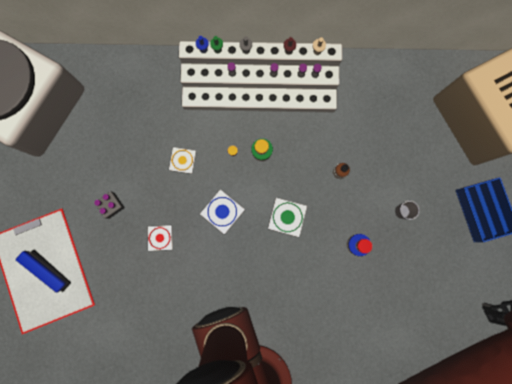

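View pics/scene0.png

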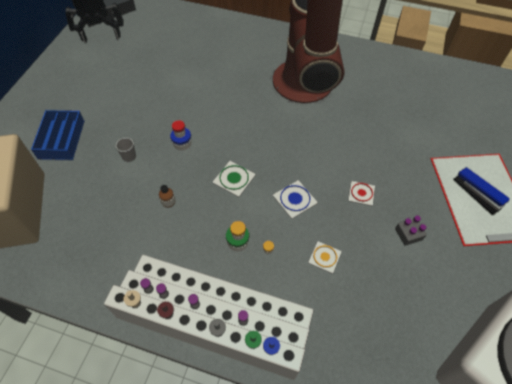

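Top view: candidates for the pots are the red lid (364,246) on blue (358,245), with red seat (160,238). Yellow lid (262,147) on green, with a look-alike small yellow pot loose on the bench (232,150) and the yellow seat disc (182,160). Blue lid on the stack, with blue rack and pens as distractors. By the description (38 mm, on a large lid) I choose the stacked ones.

```bash
cat > h.py <<'E'
import cv2,numpy as np
from scipy.spatial.transform import Rotation as Ro
RNG={'red':[((0,130,90),(8,255,255)),((172,130,90),(180,255,255))],'yellow':[((15,130,110),(32,255,255))],'green':[((50,110,40),(85,255,255))],'blue':[((105,130,60),(128,255,255))]}
def mask(img,c):
    h=cv2.cvtColor(img,cv2.COLOR_BGR2HSV);m=0
    for a,b in RNG[c]: m=m|cv2.inRange(h,a,b)
    return m
def blobs(img,c,mina=12):
    n,_,st,ce=cv2.connectedComponentsWithStats(mask(img,c))
    return [(ce[i].round(1),st[i]) for i in range(1,n) if st[i,4]>=mina]
def ray(f,uv,z):
    d=f["R"].T@np.linalg.inv(f["mtx"])@np.array([uv[0],uv[1],1]);o=-f["R"].T@f["t"]
    return o+d*(z-o[2])/d[2]
E
python3 - <<'E'
from h import *
F={n:dict(np.load(n+"0.npz")) for n in("top","scene")}
for n,f in F.items():
    for c in RNG:
        for ce,st in blobs(f["img"],c):
            if (n=="top" and (st[4]>900 or ce[1]>270 or not 85<ce[0]<430 or ce[1]<115)) or (n=="scene" and (not 90<ce[0]<440 or not 100<ce[1]<275)):continue
            print(n,c,ce,st[:5],"z0",ray(f,ce,0.008).round(4)[:2],"z40",ray(f,ce,.04).round(4)[:2],"z80",ray(f,ce,.08).round(4)[:2])
for uv in((342,171),(408,210),(108,205)): print(uv,ray(F["top"],uv,.05))
f=F["top"]["img"]
a=cv2.resize(f[125:185,160:280],None,fx=5,fy=5,interpolation=cv2.INTER_CUBIC);b=cv2.resize(f[215:275,310:430],None,fx=5,fy=5,interpolation=cv2.INTER_CUBIC)
cv2.imwrite("pics/crop1.png",np.vstack([a,b])[:600])
E
```

```text
top red [159.4 237.5] [156 234   8   8  51] z0 [0.4026 0.2809] z40 [0.4027 0.2733] z80 [0.4027 0.2639]
top red [364.2 245.7] [357 239  15  14 165] z0 [ 0.3919 -0.314 ] z40 [ 0.3922 -0.3052] z80 [ 0.3926 -0.2941]
top yellow [261.3 145.9] [254 139  15  15 163] z0 [ 0.6812 -0.0111] z40 [ 0.6736 -0.0106] z80 [ 0.664 -0.01 ]
top yellow [232.3 150.1] [228 146  10  10  75] z0 [0.6667 0.0754] z40 [0.6594 0.0735] z80 [0.6504 0.0711]
top yellow [182.  159.8] [179 156   7   8  48] z0 [0.6342 0.2248] z40 [0.6279 0.2188] z80 [0.6199 0.2113]
top green [262.5 152.2] [252 141  21  19 153] z0 [ 0.6621 -0.0151] z40 [ 0.6549 -0.0145] z80 [ 0.646  -0.0137]
top green [287.2 216.8] [281 211  13  13 135] z0 [ 0.4707 -0.0906] z40 [ 0.4689 -0.088 ] z80 [ 0.4665 -0.0846]
top blue [221.9 211.2] [216 205  13  13 135] z0 [0.4831 0.101 ] z40 [0.4809 0.0984] z80 [0.4782 0.0951]
top blue [355.8 243.5] [349 234  20  22 200] z0 [ 0.3976 -0.2899] z40 [ 0.3978 -0.2817] z80 [ 0.398  -0.2714]
scene red [177.9 125.4] [172 121  13  10 108] z0 [ 0.3314 -0.3293] z40 [ 0.3559 -0.3139] z80 [ 0.3866 -0.2945]
scene red [361.4 19
[... 303 characters left out ...]
804]
scene yellow [324.6 256. ] [321 253   8   7  48] z0 [0.6302 0.2254] z40 [0.6457 0.2241] z80 [0.6651 0.2224]
scene green [233.6 177.2] [228 173  12  10  93] z0 [ 0.4662 -0.0905] z40 [ 0.4867 -0.0822] z80 [ 0.5123 -0.0719]
scene green [236.4 238.4] [226 229  23  17 177] z0 [ 0.6552 -0.0155] z40 [ 0.67   -0.0095] z80 [ 0.6884 -0.002 ]
scene blue [180.9 137.2] [171 129  20  15 153] z0 [ 0.3738 -0.3006] z40 [ 0.3971 -0.286 ] z80 [ 0.4261 -0.2678]
scene blue [294.7 197.9] [289 193  13  11 109] z0 [0.4789 0.1017] z40 [0.4989 0.1042] z80 [0.5241 0.1072]
(342, 171) [ 0.60233216 -0.24227394  0.05      ]
(408, 210) [ 0.49457971 -0.42694616  0.05      ]
(108, 205) [0.49111003 0.4219029  0.05      ]
```

View pics/crop1.png

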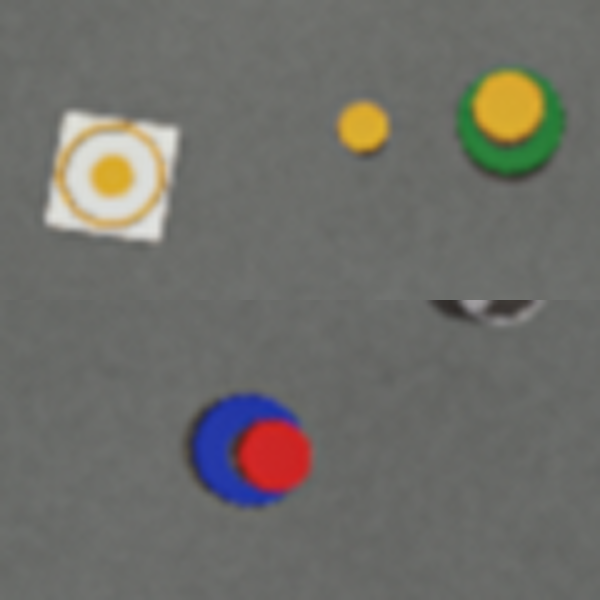

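Crop: the stacked yellow lid is ~15 px across (38 mm), the loose one at (232,150) only ~10 px, so it is the look-alike. The red lid sits on blue, offset to one side. Turning so the jaws close along world x, then moving over red.

{"api": "move_arm", "payload": {
  "rows": [
    [0, 0, 0, 0, 0, -7, 1],
    [0, 0, 0, 0, 0, -7, 1],
    [0, 0, 0, 0, 0, -7, 1],
    [0, 0, 0, 0, 0, -7, 1],
    [0, 0, 0, 0, 0, -7, 1],
    [0, 0, 0, 0, 0, -7, 1],
    [0, 0, 0, 0, 0, -7, 1],
    [0, 0, 0, 0, 0, -7, 1],
    [0, 0, 0, 0, 0, -7.1, 1],
    [2.4, 1, 0, 0, 0, 0, 1],
    [2.4, 1, 0, 0, 0, 0, 1],
    [2.4, 1, 0, 0, 0, 0, 1],
    [2.4, 1, 0, 0, 0, 0, 1],
    [2.4, 1, 0, 0, 0, 0, 1],
    [2.4, 1, 0, 0, 0, 0, 1],
    [2.4, 1, 0, 0, 0, 0, 1],
    [2.4, 1, 0, 0, 0, 0, 1],
    [2.4, 1, 0, 0, 0, 0, 1],
    [2.4, 1, 0, 0, 0, 0, 1]
  ]
}}

```text
time: 1.68
tool_pos: [0.3826, -0.3162, 0.2118]
tool_rot: [-0.0, 0.707, 0.707, 0.0]
contact_force: [0.9, -0.9, -0.3]
gripper_width: 1.0
grasp_force: 0.0
```

{"api": "move_arm", "payload": {
  "rows": [
    [2.3, 1, 0, 0, 0, 0, 1],
    [0, 0, 2.5, 0, 0, 0, 1],
    [0, 0, 2.5, 0, 0, 0, 1],
    [0, 0, 2.5, 0, 0, 0, 1],
    [0, 0, 2, 0, 0, 0, 1],
    [0, 0, 0, 0, 0, 0, 1]
  ]
}}

```text
time: 2.18
tool_pos: [0.3898, -0.2917, 0.1117]
tool_rot: [-0.005, 0.707, 0.707, 0.0]
contact_force: [-0.4, 0.3, -0.0]
gripper_width: 1.003
grasp_force: 0.0
```

Run:
```python
from plant import manip
import cv2,numpy as np
o=[]
for n,(r,c) in {"top":(180,300),"scene":(70,120)}.items():
    f=manip.grab_frame(n);o.append(cv2.resize(f["img"][r:r+100,c:c+130],None,fx=4,fy=4,interpolation=cv2.INTER_CUBIC)[:300] if 0 else cv2.resize(f["img"][r:r+100,c:c+130],None,fx=3,fy=3,interpolation=cv2.INTER_CUBIC))
cv2.imwrite("pics/c2.png",np.hstack(o));print(manip.state()["tool_pos"])
```

```text
[ 0.39206283 -0.29411375  0.11666038]
```

View pics/c2.png

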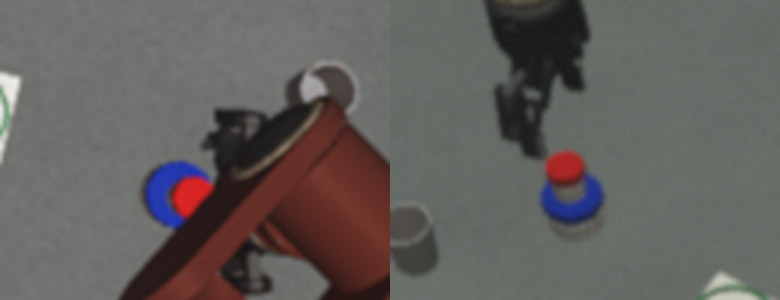

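Run:
```python
from h import *
for n,(r,c,k) in {"top":(180,300,0),"scene":(70,120,390)}.items():
    f=dict(np.load(n+"0.npz"))
    for dx in(-.05,0,.05):
      for z in (.11,.17):
        p=f["mtx"]@(f["R"]@np.array([.392+dx,-.294,z])+f["t"]);p=p[:2]/p[2];print(n,dx,z,p.round(1),"crop",((p-[c,r])*3+[k,0]).round())
```

```text
top -0.05 0.11 [367.6 265.4] crop [203. 256.]
top -0.05 0.17 [374.6 266.9] crop [224. 261.]
top 0 0.11 [367.3 246.1] crop [202. 198.]
top 0 0.17 [374.2 246.5] crop [223. 200.]
top 0.05 0.11 [367.  227.1] crop [201. 141.]
top 0.05 0.17 [373.8 226.3] crop [222. 139.]
scene -0.05 0.11 [182.6 108.1] crop [578. 114.]
scene -0.05 0.17 [179.9  93.5] crop [570.  70.]
scene 0 0.11 [175.9 119.9] crop [558. 150.]
scene 0 0.17 [172.9 105.5] crop [549. 107.]
scene 0.05 0.11 [169.  132.3] crop [537. 187.]
scene 0.05 0.17 [165.6 118.1] crop [527. 144.]
```

```bash
cat >> h.py <<'E'
def pj(f,X):
    p=f["mtx"]@(f["R"]@np.array(X)+f["t"]);return p[:2]/p[2]
def crop(f,c,w,h,k,pts=()):
    x,y=int(c[0]-w/2),int(c[1]-h/2);o=cv2.resize(f["img"][y:y+h,x:x+w],None,fx=k,fy=k,interpolation=cv2.INTER_CUBIC)
    for P in pts:
        q=(pj(f,P)-[x,y]+.5)*k;cv2.circle(o,tuple(int(v) for v in q),2,(255,0,255),-1)
    return o
E
python3 - <<'E'
from plant import manip
from h import *
f=manip.grab_frame("scene");s=manip.state();t=s["tool_pos"];print(t,s["time"])
P=[t+[0,0,-.019],t,t+[.05,0,-.006],t+[-.05,0,-.006],t+[0,0,.054],[.392,-.293,.084]]
cv2.imwrite("pics/c3.png",crop(f,pj(f,t),80,80,7,P))
E
```

```text
[ 0.39286192 -0.29498718  0.11817096] 2.3333
```

View pics/c3.png

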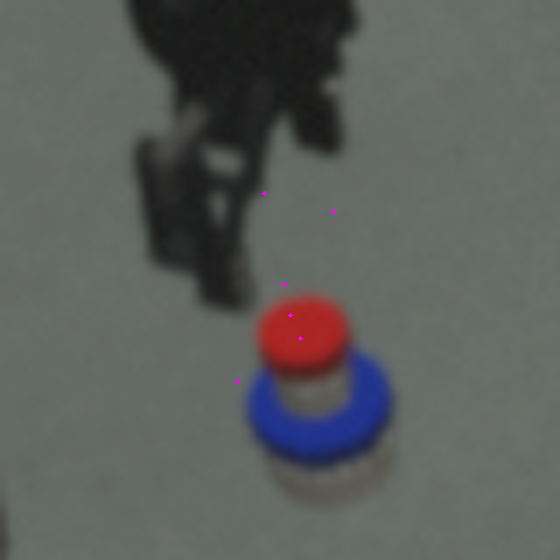

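The fingertips show about 10 px higher in the picture than predicted from the reported pose, so I descend in part and measure again.

{"api": "move_arm", "payload": {
  "rows": [
    [0, 0, 1.5, 0, 0, 0, 1],
    [0, 0, 1.5, 0, 0, 0, 1],
    [0, 0, 0, 0, 0, 0, 1],
    [0, 0, 0, 0, 0, 0, 1],
    [0, 0, 0, 0, 0, 0, 1]
  ]
}}

```text
time: 2.75
tool_pos: [0.3934, -0.2956, 0.0893]
tool_rot: [0.001, 0.707, 0.707, -0.0]
contact_force: [-0.5, 0.9, -0.2]
gripper_width: 1.001
grasp_force: 0.0
```

Run:
```python
from plant import manip
from h import *
f=manip.grab_frame("scene");s=manip.state();t=s["tool_pos"];print(t,s["time"],s["tool_rot"])
P=[t+[0,0,-.019],t,t+[.05,0,-.006],t+[-.05,0,-.006],t+[0,0,.054]]
g=manip.grab_frame("top")
cv2.imwrite("pics/c4.png",np.hstack([crop(f,pj(f,t),80,90,5,P),crop(g,pj(g,t),80,90,5,P)]))
```

```text
[ 0.39349238 -0.29558963  0.0892929 ] 2.8 [ 1.56181569e-03  7.07366636e-01  7.06845105e-01 -5.49425613e-06]
```

View pics/c4.png

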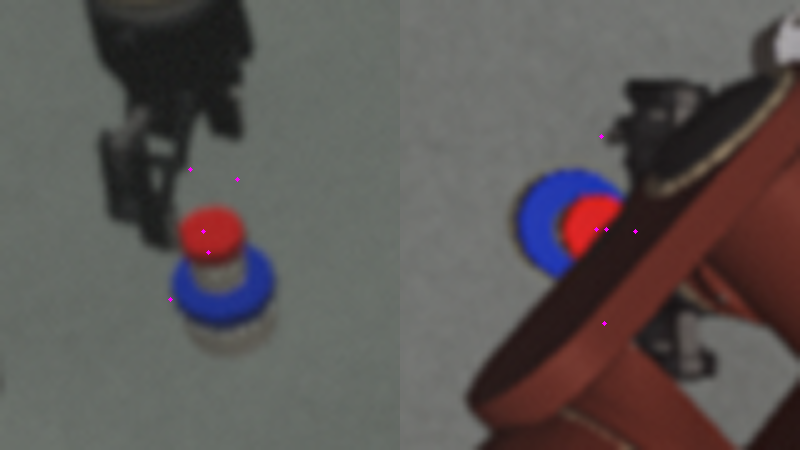

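Run:
```python
from h import *
t=np.array([.2822,-.5569,.2110]);u=np.array([np.cos(np.radians(-63.1)),np.sin(np.radians(-63.1)),0])
P=[t+[0,0,-.006]+s*.05*u for s in(-1,1)]+[t]
o=[]
for n in("scene","top"):
    f=dict(np.load(n+"0.npz"));print(n,[pj(f,p).round(1) for p in P])
    f["img"]=cv2.copyMakeBorder(f["img"],0,0,0,0,0)
    c=pj(f,t);c=[min(c[0],471),max(c[1],40)]
    o.append(crop(f,c,80,80,5,P))
cv2.imwrite("pics/c5.png",np.hstack(o))
```

```text
scene [array([122.1,  49.6]), array([88.2, 52.8]), array([104.6,  49.5])]
top [array([472.9, 305.7]), array([509.9, 286.9]), array([492.9, 296.6])]
```

View pics/c5.png

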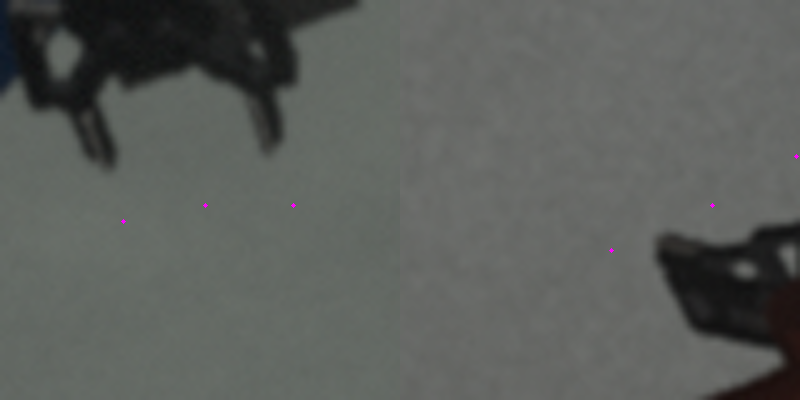

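Run:
```python
from h import *
from scipy.optimize import least_squares
F={n:dict(np.load(n+"0.npz")) for n in("top","scene")}
u=np.array([np.cos(np.radians(-63.1)),np.sin(np.radians(-63.1)),0])
t1=np.array([.2822,-.5569,.2110]);t2=np.array([.3935,-.2956,.0893])
a=[("scene",t1+[0,0,-.006]+.05*u,(-15/5,-55/5)),("scene",t1+[0,0,-.006]-.05*u,(-25/5,-53/5)),("top",t1+[0,0,-.006]-.05*u,(54/5,-10/5))]
b=[("scene",t2+[.05,0,-.006],(-16/5,-54/5)),("scene",t2+[-.05,0,-.006],(-5/5,-45/5)),("top",t2+[.05,0,-.006],(30/5,0)),]
for L in(a,b):
    r=least_squares(lambda d:np.concatenate([pj(F[n],p+d)-pj(F[n],p)-o for n,p,o in L]),np.zeros(3));print(r.x.round(4),r.fun.round(1))
for n,uv in(("scene",(311,82)),("top",(262,378))):print(ray(F[n],uv,0.0))
```

```text
[0.0103 0.0047 0.0478] [-2.6  0.1  0.7 -0.3 -1.4  0.8]
[-0.0018 -0.0025  0.0409] [ 0.5  0.9 -1.3 -1.1 -0.7  0.2]
[-0.00761101  0.03010538  0.        ]
[ 0.01813582 -0.02509634  0.        ]
```

Triangulated: the lateral position agrees, but the real fingertips sit about 4 cm higher than the reported pose implies. Open jaws clear both pots either way, so I descend and re-check.

{"api": "move_arm", "payload": {
  "rows": [
    [0, 0, 1.3, 0, 0, 0, 1],
    [0, 0, 1.3, 0, 0, 0, 1],
    [0, 0, 1.3, 0, 0, 0, 1],
    [0, 0, 0, 0, 0, 0, 1],
    [0, 0, 0, 0, 0, 0, 1],
    [0, 0, 0, 0, 0, 0, 1]
  ]
}}

```text
time: 3.35
tool_pos: [0.3932, -0.2953, 0.0496]
tool_rot: [0.001, 0.707, 0.707, -0.0]
contact_force: [0.6, -0.5, -0.3]
gripper_width: 1.002
grasp_force: 0.0
```

Run:
```python
from plant import manip
from h import *
f=manip.grab_frame("scene");s=manip.state();t=s["tool_pos"];print(t,s["time"],s["contact_force"])
P=[t+[.05,0,-.006],t+[-.05,0,-.006],t+[.05,0,.036],t+[-.05,0,.036]]
g=manip.grab_frame("top")
cv2.imwrite("pics/c6.png",np.hstack([crop(f,pj(f,t),80,90,5,P),crop(g,pj(g,t),80,90,5,P)]))
```

```text
[ 0.39333104 -0.29541636  0.04977129] 3.4 [0.06483191 0.40155342 0.00053159]
```

View pics/c6.png

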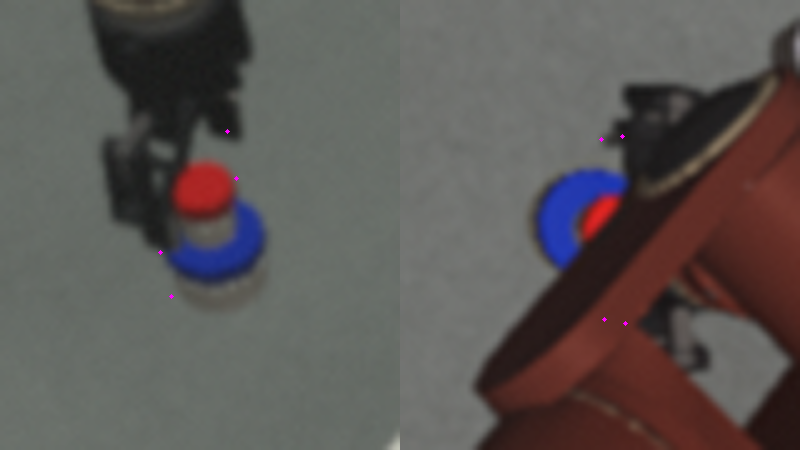

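The tips match the points drawn 36 mm above the reported TCP: the reported z reads about 4.2 cm low. Descend to reported 0.032 and close.

{"api": "move_arm", "payload": {
  "rows": [
    [0.2, -0.1, 0.9, 0, 0, 0, 1],
    [0, 0, 0.9, 0, 0, 0, 1],
    [0, 0, 0, 0, 0, 0, 1],
    [0, 0, 0, 0, 0, 0, -1],
    [0, 0, 0, 0, 0, 0, -1],
    [0, 0, 0, 0, 0, 0, -1],
    [0, 0, 0, 0, 0, 0, -1],
    [0, 0, 0, 0, 0, 0, -1],
    [0, 0, 0, 0, 0, 0, -1],
    [0, 0, 0, 0, 0, 0, -1],
    [0, 0, 0, 0, 0, 0, -1]
  ]
}}

```text
time: 4.37
tool_pos: [0.3918, -0.293, 0.0308]
tool_rot: [0.0, 0.707, 0.707, -0.0]
contact_force: [-0.8, 0.0, 2.9]
gripper_width: 0.425
grasp_force: 59.9
```

{"api": "move_arm", "payload": {
  "rows": [
    [0, 0, -0.5, 0, 0, 0, -1],
    [0, 0, -1, 0, 0, 0, -1],
    [0, 0, -1.5, 0, 0, 0, -1],
    [0, 0, -2, 0, 0, 0, -1],
    [0, 0, -2, 0, 0, 0, -1],
    [0, 0, -1, 0, 0, 0, -1],
    [0, 0, 0, 0, 0, 0, -1],
    [0, 0, 0, 0, 0, 0, -1]
  ]
}}

```text
time: 5.03
tool_pos: [0.3918, -0.2928, 0.1108]
tool_rot: [0.001, 0.707, 0.707, 0.0]
contact_force: [0.2, 0.1, -0.6]
gripper_width: 0.425
grasp_force: 59.9
```

Run:
```python
from plant import manip
from h import *
f=manip.grab_frame("scene");s=manip.state();t=s["tool_pos"];print(t,s["time"],s["contact_force"])
g=manip.grab_frame("top")
for F in(f,g):
  for c in("red","blue"):
    for ce,st in blobs(F["img"],c): 
        if st[4]<400 : print(c,ce,st[:5],ray(F,ce,.16).round(4)[:2],ray(F,ce,.04).round(4)[:2])
cv2.imwrite("pics/c7.png",np.hstack([crop(f,pj(f,t),80,90,5,[t+[0,0,.042],t+[0,0,.032]])]))
```

```text
[ 0.39118743 -0.29221458  0.10958819] 5.0833 [-0.87412055 -0.31386642 -0.79437729]
red [201.4   1.7] [199   0   7   5  26] [-0.0982 -0.4039] [-0.2627 -0.4816]
red [207.    5.2] [204   3   8   5  20] [-0.0859 -0.3783] [-0.2488 -0.4525]
red [155.9  19.7] [148  10  16  23 176] [ 0.0426 -0.5113] [-0.1032 -0.6033]
red [188.4  15. ] [185  13   8   5  12] [-0.0153 -0.418 ] [-0.1689 -0.4976]
red [329.5  22. ] [321  17  18  12 117] [-0.1305  0.0428] [-0.2993  0.0243]
red [170.   23.9] [164  20  16   8  26] [ 0.048  -0.4576] [-0.0972 -0.5424]
red [302.5  90. ] [275  67  57  34 393] [0.2056 0.0373] [0.0814 0.0181]
red [177.  106.7] [174 102   7  10  55] [ 0.3841 -0.2863] [ 0.2835 -0.3484]
red [461.5 215.9] [431 158  81  88 227] [0.4963 0.5101] [0.4106 0.5535]
red [361.4 192.3] [358 190   8   6  37] [0.5056 0.2675] [0.4211 0.2788]
blue [180.1 135.1] [171 127  20  17 259] [ 0.4782 -0.2362] [ 0.3901 -0.2917]
blue [ 77.3 136.6] [ 75 128   6  19  24] [ 0.5715 -0.4991] [ 0.4958 -0.5894]
blue [294.7 197.9] [289 193  13  11 107] [0.5743 0.1133] [0.4989 0.1042]
blue [271.  345.3] [264 338  15  16 190] [
[... 527 characters left out ...]
 -0.2633] [ 0.1787 -0.2955]
red [343.1 353.7] [328 329  34  46 231] [ 0.1319 -0.217 ] [ 0.0996 -0.2436]
red [186.9 345.1] [174 339  24  13 133] [0.1429 0.1644] [0.1119 0.1831]
red [209.6 371.3] [205 360  11  24  97] [0.0833 0.1067] [0.0451 0.1186]
red [327.  377.9] [319 372  16  12  73] [ 0.075  -0.1777] [ 0.0359 -0.1997]
blue [201.7  42.9] [196  36  12  14 117] [0.9255 0.1569] [0.9877 0.1748]
blue [461.3 203.7] [457 190  10  29  36] [ 0.5045 -0.5197] [ 0.5165 -0.5824]
blue [221.9 211.3] [216 205  13  13 133] [0.4724 0.0886] [0.4806 0.0984]
blue [469.2 226.2] [467 221   5  12  16] [ 0.4478 -0.537 ] [ 0.4531 -0.6017]
blue [356.9 243.7] [349 234  19  22 282] [ 0.3979 -0.2537] [ 0.3973 -0.2848]
```

View pics/c7.png

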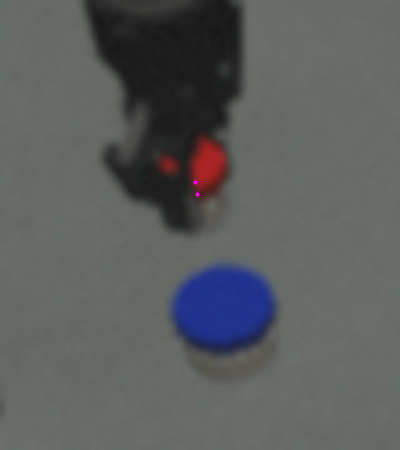

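Red is held upright; blue stayed put at scene (180,135). Carrying to the red seat.

{"api": "move_arm", "payload": {
  "rows": [
    [1.4, 0, 0, 0, 0, 0, -1],
    [2.4, 0, 0, 0, 0, 0, -1],
    [3.2, 0, 0, 0, 0, 0, -1],
    [3.2, 0, 0, 0, 0, 0, -1],
    [3.2, 0, 0, 0, 0, 0, -1],
    [3.2, 0, 0, 0, 0, 0, -1],
    [3.2, 0, 0, 0, 0, 0, -1],
    [3.2, 0.3, 0, 0, 0, 0, -1],
    [3.2, 0.3, 0, 0, 0, 0, -1],
    [3.2, 0.3, 0, 0, 0, 0, -1],
    [3.2, 0, 0, 0, 0, 0, -1],
    [3.2, 0, 0, 0, 0, 0, -1],
    [3.2, 0, 0, 0, 0, 0, -1],
    [3.2, 0, 0, 0, 0, 0, -1],
    [3.2, 0, 0, 0, 0, 0, -1],
    [3.2, 0, 0, 0, 0, 0, -1],
    [3.2, 0, 0, 0, 0, 0, -1],
    [2.6, 0, 0, 0, 0, 0, -1],
    [2, 0, 0, 0, 0, 0, -1],
    [1, 0, 0, 0, 0, 0, -1]
  ]
}}

```text
time: 6.8
tool_pos: [0.3991, 0.2834, 0.109]
tool_rot: [-0.001, 0.706, 0.708, -0.001]
contact_force: [-0.1, -0.3, -0.7]
gripper_width: 0.424
grasp_force: 59.9
```

{"api": "move_arm", "payload": {
  "rows": [
    [0, 0, 0, 0, 0, 0, -1],
    [0, 0, 0, 0, 0, 0, -1],
    [0, 0, 2, 0, 0, 0, -1],
    [0, 0, 2, 0, 0, 0, -1],
    [0, 0, 2, 0, 0, 0, -1],
    [0, 0, 2, 0, 0, 0, -1],
    [0, 0, 1.5, 0, 0, 0, -1],
    [0, 0, 0, 0, 0, 0, -1],
    [0, 0, 0, 0, 0, 0, -1],
    [0, 0, 0, 0, 0, 0, -1]
  ]
}}

```text
time: 7.63
tool_pos: [0.4017, 0.281, 0.0163]
tool_rot: [0.0, 0.708, 0.706, 0.001]
contact_force: [1.6, -0.1, -0.3]
gripper_width: 0.423
grasp_force: 60.0
```

Run:
```python
from plant import manip
from h import *
f=manip.grab_frame("scene");s=manip.state();t=s["tool_pos"];print(t,s["time"],s["contact_force"])
cv2.imwrite("pics/c8.png",np.hstack([crop(f,pj(f,t),80,80,6,[])]))
```

```text
[0.40208258 0.28133636 0.01676607] 7.6833 [-0.30084344  0.06013416 -0.43241799]
```

View pics/c8.png

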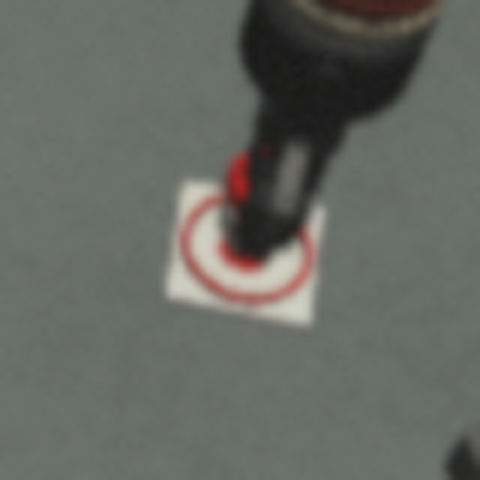

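Pot hangs over the red disc, about 2 cm up. Lowering in small steps, watching force.

{"api": "move_arm", "payload": {
  "rows": [
    [0, 0, 0.7, 0, 0, 0, -1],
    [0, 0, 0.7, 0, 0, 0, -1],
    [0, 0, 0.5, 0, 0, 0, -1],
    [0, 0, 0, 0, 0, 0, -1],
    [0, 0, 0, 0, 0, 0, -1],
    [0, 0, 0, 0, 0, 0, -1]
  ]
}}

```text
time: 8.18
tool_pos: [0.4009, 0.2814, -0.0038]
tool_rot: [-0.0, 0.707, 0.707, -0.0]
contact_force: [0.4, -0.5, -0.9]
gripper_width: 0.425
grasp_force: 60.0
```

{"api": "move_arm", "payload": {
  "rows": [
    [0, 0, 0.2, 0, 0, 0, -1],
    [0, 0, 0, 0, 0, 0, -1],
    [0, 0, 0, 0, 0, 0, -1]
  ]
}}

```text
time: 8.43
tool_pos: [0.401, 0.2814, -0.0057]
tool_rot: [-0.0, 0.707, 0.707, 0.0]
contact_force: [-1.9, 0.8, -1.2]
gripper_width: 0.423
grasp_force: 60.0
```

{"api": "move_arm", "payload": {
  "rows": [
    [0, 0, 0.2, 0, 0, 0, -1],
    [0, 0, 0, 0, 0, 0, -1],
    [0, 0, 0, 0, 0, 0, -1]
  ]
}}

```text
time: 8.68
tool_pos: [0.4014, 0.2816, -0.0072]
tool_rot: [0.0, 0.707, 0.707, 0.0]
contact_force: [0.3, -0.0, 1.3]
gripper_width: 0.422
grasp_force: 60.1
```

{"api": "move_arm", "payload": {
  "rows": [
    [0, 0, 0.1, 0, 0, 0, -1],
    [0, 0, 0, 0, 0, 0, -1],
    [0, 0, 0, 0, 0, 0, -1]
  ]
}}

```text
time: 8.93
tool_pos: [0.4014, 0.2817, -0.0073]
tool_rot: [-0.0, 0.707, 0.707, 0.0]
contact_force: [-3.7, -1.2, 10.5]
gripper_width: 0.424
grasp_force: 60.8
```

Seated (contact at 10 N). Release, rise.

{"api": "move_arm", "payload": {
  "rows": [
    [0, 0, -0.1, 0, 0, 0, -1],
    [0, 0, 0, 0, 0, 0, 0.2],
    [0, 0, 0, 0, 0, 0, 1],
    [0, 0, 0, 0, 0, 0, 1],
    [0, 0, 0, 0, 0, 0, 1],
    [0, 0, 0, 0, 0, 0, 1],
    [0, 0, 0, 0, 0, 0, 1],
    [0, 0, 0, 0, 0, 0, 1],
    [0, 0, -1, 0, 0, 0, 1],
    [0, 0, -2, 0, 0, 0, 1],
    [0, 0, -3, 0, 0, 0, 1],
    [0, 0, -3, 0, 0, 0, 1],
    [0, 0, -3, 0, 0, 0, 1],
    [1, 3, 0, 0, 0, 0, 1],
    [0, 3, 0, 0, 0, 0, 1],
    [0, 3, 0, 0, 0, 0, 1],
    [0, 0, 0, 0, 0, 0, 1],
    [0, 0, 0, 0, 0, 0, 1]
  ]
}}

```text
time: 10.43
tool_pos: [0.4919, 0.2912, 0.1129]
tool_rot: [-0.0, 0.708, 0.706, 0.0]
contact_force: [-0.8, 0.1, 0.6]
gripper_width: 1.001
grasp_force: 0.0
```

Run:
```python
from plant import manip
from h import *
s=manip.state();print(s["tool_pos"],s["time"])
for n in("scene","top"):
  F=manip.grab_frame(n);np.savez(n+"1.npz",**F)
  for c,x,z in(("red",(.401,.281),.04),("yellow",(.663,-.01),.08),("blue",(.396,-.287),.04),("green",(.658,-.012),.04)):
    for ce,st in blobs(F["img"],c): 
        if np.hypot(*(ray(F,ce,z)[:2]-x))<.035: print(n,c,ce,st[:5],ray(F,ce,z).round(4)[:2])
  if n=="scene":cv2.imwrite("pics/c9.png",crop(F,pj(F,[.4,.28,0]),80,80,6,[]))
```

```text
[0.49194186 0.29117699 0.11293603] 10.4333
scene red [363.  185.3] [357 180  13  12 114] [0.3961 0.2788]
scene yellow [237.6 227.7] [230 221  16  14 170] [ 0.6584 -0.0092]
scene blue [180.2 135.1] [171 127  20  17 257] [ 0.39   -0.2914]
scene green [236.3 238.5] [226 229  23  17 176] [ 0.6703 -0.0097]
top red [159.5 236.5] [155 231   9  13  78] [0.4055 0.2732]
top yellow [261.3 146. ] [255 139  14  15 165] [ 0.6637 -0.01  ]
top blue [359.4 244.5] [349 234  22  22 391] [ 0.3952 -0.2918]
top green [262.5 152.2] [252 141  21  19 153] [ 0.6549 -0.0145]
```

View pics/c9.png

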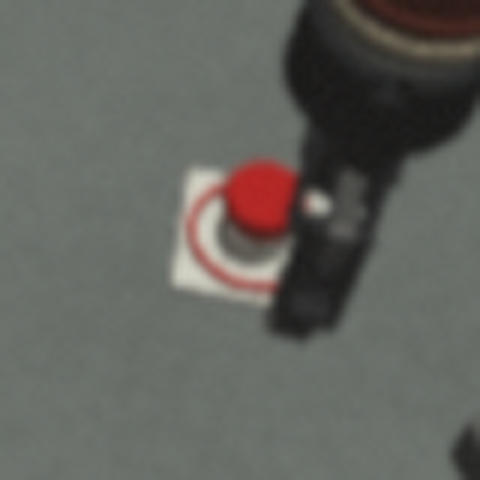

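Red stands inside its rim, released. Now the yellow pot.

{"api": "move_arm", "payload": {
  "rows": [
    [-1.5, 0.8, 0, 0, 0, 0, 1],
    [-2.7, 1.5, 0, 0, 0, 0, 1],
    [-2.7, 1.5, 0, 0, 0, 0, 1],
    [-2.7, 1.5, 0, 0, 0, 0, 1],
    [-2.7, 1.5, 0, 0, 0, 0, 1],
    [-2.7, 1.5, 0, 0, 0, 0, 1],
    [-2.7, 1.5, 0, 0, 0, 0, 1],
    [-2.7, 1.5, 0, 0, 0, 0, 1],
    [-2.7, 1.5, 0, 0, 0, 0, 1],
    [-2.7, 1.5, 0, 0, 0, 0, 1],
    [-2.7, 1.5, 0, 0, 0, 0, 1],
    [-1.6, 1.3, 0, 0, 0, 0, 1],
    [0, 0, 0, 0, 0, 0, 1],
    [0, 0, 0, 0, 0, 0, 1],
    [0, 0, 1.5, 0, 0, 0, 1],
    [0, 0, 1.5, 0, 0, 0, 1],
    [0, 0, 0, 0, 0, 0, 1],
    [0, 0, 0, 0, 0, 0, 1]
  ]
}}

```text
time: 12.03
tool_pos: [0.6593, -0.0085, 0.0792]
tool_rot: [-0.002, 0.707, 0.707, -0.002]
contact_force: [0.5, 0.4, 1.0]
gripper_width: 1.002
grasp_force: 0.0
```

Run:
```python
from plant import manip
from h import *
f=manip.grab_frame("scene");s=manip.state();t=s["tool_pos"];print(t,s["time"],s["tool_rot"])
P=[t+[.05,0,.036],t+[-.05,0,.036],[.663,-.01,.084]]
g=manip.grab_frame("top")
cv2.imwrite("pics/c10.png",np.hstack([crop(f,pj(f,t),80,90,5,P),crop(g,pj(g,t),80,90,5,P)]))
```

```text
[ 0.66041834 -0.00881741  0.08070957] 12.0833 [-0.00113542  0.70695842  0.7072537  -0.00084279]
```

View pics/c10.png

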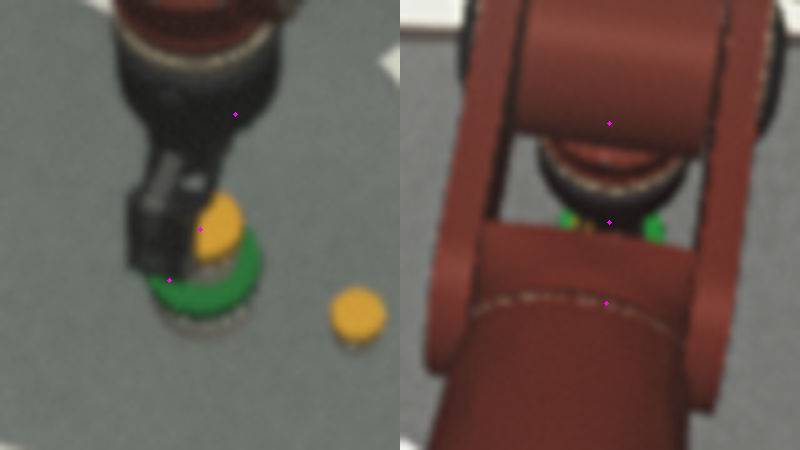

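Near fingertip at crop (160,270) beside the yellow lid, aligned with prediction within a few mm. Descend and grip.

{"api": "move_arm", "payload": {
  "rows": [
    [0, 0.2, 1.3, 0, 0, 0, 1],
    [0, 0, 1.3, 0, 0, 0, 1],
    [0, 0, 1.3, 0, 0, 0, 1],
    [0, 0, 1.1, 0, 0, 0, 1],
    [0, 0, 0, 0, 0, 0, 1],
    [0, 0, 0, 0, 0, 0, 1],
    [0, 0, 0, 0, 0, 0, -1],
    [0, 0, 0, 0, 0, 0, -1],
    [0, 0, 0, 0, 0, 0, -1],
    [0, 0, 0, 0, 0, 0, -1],
    [0, 0, 0, 0, 0, 0, -1],
    [0, 0, 0, 0, 0, 0, -1],
    [0, 0, 0, 0, 0, 0, -1],
    [0, 0, 0, 0, 0, 0, -1]
  ]
}}

```text
time: 13.3
tool_pos: [0.6646, -0.0099, 0.0335]
tool_rot: [0.001, 0.707, 0.707, 0.001]
contact_force: [-1.0, -0.6, 5.6]
gripper_width: 0.425
grasp_force: 60.0
```

{"api": "move_arm", "payload": {
  "rows": [
    [0, 0, -0.5, 0, 0, 0, -1],
    [0, 0, -1, 0, 0, 0, -1],
    [0, 0, -1.5, 0, 0, 0, -1],
    [0, 0, -2, 0, 0, 0, -1],
    [0, 0, -2, 0, 0, 0, -1],
    [0, 0, -1, 0, 0, 0, -1],
    [1.5, 0, 0, 0, 0, 0, -1],
    [2.5, -0.3, 0, 0, 0, 0, -1],
    [3, -0.6, 0, 0, 0, 0, -1],
    [3, -0.6, 0, 0, 0, 0, -1],
    [3, -0.6, 0, 0, 0, 0, -1],
    [3, -0.6, 0, 0, 0, 0, -1],
    [3, -0.6, 0, 0, 0, 0, -1],
    [2.5, 0, 0, 0, 0, 0, -1],
    [1.5, 0, 0, 0, 0, 0, -1],
    [0.5, 0, 0, 0, 0, 0, -1],
    [0, 0, 0, 0, 0, 0, -1],
    [0, 0, 0, 0, 0, 0, -1],
    [0, 0, 0, 0, 0, 0, -1]
  ]
}}

```text
time: 14.88
tool_pos: [0.6311, 0.2239, 0.1121]
tool_rot: [0.0, 0.708, 0.706, -0.0]
contact_force: [-0.1, -0.1, -0.6]
gripper_width: 0.426
grasp_force: 59.9
```

Run:
```python
from plant import manip
from h import *
s=manip.state();print(s["tool_pos"],s["time"],s["gripper_width"])
for n in("scene","top"):
  F=manip.grab_frame(n)
  for c,x,z in(("yellow",(.632,.225),.16),("yellow",(.66,.07),.03),("green",(.658,-.012),.04)):
    for ce,st in blobs(F["img"],c): 
        if np.hypot(*(ray(F,ce,z)[:2]-x))<.05: print(n,c,ce,st[:5],ray(F,ce,z).round(4)[:2])
```

```text
[0.63109714 0.22393098 0.11206923] 14.8833 0.42558399563999677
scene yellow [268.  245.6] [263 241  11  10  91] [0.6589 0.0752]
scene green [236.9 235. ] [226 225  23  21 373] [ 0.66   -0.0116]
top yellow [232.3 150.2] [228 146  10  10  76] [0.6614 0.0741]
top green [261.7 148.9] [252 139  21  21 340] [ 0.6647 -0.012 ]
```

{"api": "move_arm", "payload": {
  "rows": [
    [0.1, 0.1, 2, 0, 0, 0, -1],
    [0, 0, 2, 0, 0, 0, -1],
    [0, 0, 2, 0, 0, 0, -1],
    [0, 0, 2, 0, 0, 0, -1],
    [0, 0, 1.5, 0, 0, 0, -1],
    [0, 0, 1, 0, 0, 0, -1],
    [0, 0, 0.6, 0, 0, 0, -1],
    [0, 0, 0, 0, 0, 0, -1],
    [0, 0, 0, 0, 0, 0, -1],
    [0, 0, 0, 0, 0, 0, -1]
  ]
}}

```text
time: 15.82
tool_pos: [0.6331, 0.2264, 0.0029]
tool_rot: [0.001, 0.707, 0.707, 0.001]
contact_force: [-0.3, -0.3, -0.4]
gripper_width: 0.429
grasp_force: 59.9
```

{"api": "move_arm", "payload": {
  "rows": [
    [0, 0, 0.2, 0, 0, 0, -1],
    [0, 0, 0, 0, 0, 0, -1],
    [0, 0, 0, 0, 0, 0, -1]
  ]
}}

```text
time: 16.07
tool_pos: [0.6322, 0.2263, -0.0001]
tool_rot: [0.0, 0.707, 0.707, 0.0]
contact_force: [-0.4, 0.2, -0.8]
gripper_width: 0.429
grasp_force: 59.9
```

{"api": "move_arm", "payload": {
  "rows": [
    [0, 0, 0.2, 0, 0, 0, -1],
    [0, 0, 0, 0, 0, 0, -1],
    [0, 0, 0, 0, 0, 0, -1]
  ]
}}

```text
time: 16.32
tool_pos: [0.6317, 0.2262, -0.0029]
tool_rot: [-0.0, 0.707, 0.707, -0.0]
contact_force: [0.3, 0.0, -0.7]
gripper_width: 0.422
grasp_force: 59.9
```

{"api": "move_arm", "payload": {
  "rows": [
    [0, 0, 0.2, 0, 0, 0, -1],
    [0, 0, 0, 0, 0, 0, -1],
    [0, 0, 0, 0, 0, 0, -1]
  ]
}}

```text
time: 16.57
tool_pos: [0.6323, 0.2263, -0.0045]
tool_rot: [0.0, 0.707, 0.707, 0.0]
contact_force: [0.2, 0.1, -0.0]
gripper_width: 0.422
grasp_force: 60.1
```

{"api": "move_arm", "payload": {
  "rows": [
    [0, 0, 0.1, 0, 0, 0, -1],
    [0, 0, 0, 0, 0, 0, -1],
    [0, 0, 0, 0, 0, 0, -1]
  ]
}}

```text
time: 16.82
tool_pos: [0.6323, 0.2263, -0.0045]
tool_rot: [0.0, 0.707, 0.707, 0.0]
contact_force: [-1.6, -0.5, 4.8]
gripper_width: 0.428
grasp_force: 60.4
```

{"api": "move_arm", "payload": {
  "rows": [
    [0, 0, 0, 0, 0, 0, 0.2],
    [0, 0, 0, 0, 0, 0, 1],
    [0, 0, 0, 0, 0, 0, 1],
    [0, 0, 0, 0, 0, 0, 1],
    [0, 0, 0, 0, 0, 0, 1],
    [0, 0, 0, 0, 0, 0, 1],
    [0, 0, 0, 0, 0, 0, 1],
    [0, 0, -1, 0, 0, 0, 1],
    [0, 0, -2, 0, 0, 0, 1],
    [0, 0, -3, 0, 0, 0, 1],
    [0, 0, -3, 0, 0, 0, 1],
    [0, 0, -1, 0, 0, 0, 1],
    [0, 0, 0, 0, 0, 0, 1]
  ]
}}

```text
time: 17.9
tool_pos: [0.635, 0.227, 0.0999]
tool_rot: [0.002, 0.707, 0.707, 0.004]
contact_force: [-0.1, 0.3, 0.2]
gripper_width: 1.0
grasp_force: 0.0
```

{"api": "move_arm", "payload": {
  "rows": [
    [-1.5, 0, 0, 0, 0, 0, 1],
    [-2.5, 0.2, 0, 0, 0, 0, 1],
    [-3, 0.6, 0, 0, 0, 0, 1],
    [-3, 0.6, 0, 0, 0, 0, 1],
    [-3, 0.6, 0, 0, 0, 0, 1],
    [-3, 0.6, 0, 0, 0, 0, 1],
    [-3, 0.6, 0, 0, 0, 0, 1],
    [-2.5, 0, 0, 0, 0, 0, 1],
    [-1.5, 0, 0, 0, 0, 0, 1],
    [-0.7, 0, 0, 0, 0, 0, 1],
    [0, 0, 0, 0, 0, 0, 1],
    [0, 0, 0, 0, 0, 0, 1],
    [0, 0, 0, 0, 0, 0, 1]
  ]
}}

```text
time: 18.98
tool_pos: [0.6634, -0.0095, 0.0939]
tool_rot: [-0.0, 0.707, 0.707, -0.0]
contact_force: [-0.3, 0.9, 0.1]
gripper_width: 1.003
grasp_force: 0.0
```

Run:
```python
from plant import manip
from h import *
s=manip.state();print(s["tool_pos"],s["time"],s["gripper_width"])
for n in("scene","top"):
  F=manip.grab_frame(n)
  for c,x,z in(("yellow",(.632,.225),.04),("red",(.401,.2814),.04)):
    for ce,st in blobs(F["img"],c): 
        if np.hypot(*(ray(F,ce,z)[:2]-x))<.05: print(n,c,ce,st[:5],ray(F,ce,z).round(4)[:2])
  if n=="scene": cv2.imwrite("pics/c11.png",np.hstack([crop(F,pj(F,[.63,.22,0]),70,80,5),crop(F,pj(F,[.66,-.01,0.04]),80,80,5)]))
```

```text
[ 0.66339997 -0.00951648  0.09385697] 18.9833 1.0033071789472061
scene yellow [327.2 250.6] [320 244  15  14 162] [0.6286 0.2271]
scene red [363.8 185.6] [357 180  14  12 129] [0.3964 0.2811]
top yellow [179.2 157. ] [172 150  14  14 148] [0.636  0.2273]
top red [156.1 237.1] [148 231  16  13 160] [0.4036 0.2827]
```

View pics/c11.png

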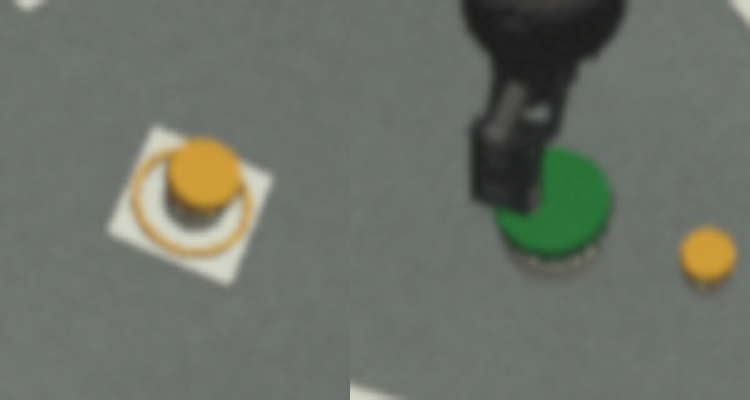

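Yellow is seated inside its rim; the gripper is over the green lid. Descend to grip it.

{"api": "move_arm", "payload": {
  "rows": [
    [-0.1, 0.1, 1.5, 0, 0, 0, 1],
    [0, 0, 2, 0, 0, 0, 1],
    [0, 0, 2, 0, 0, 0, 1],
    [0, 0, 2, 0, 0, 0, 1],
    [0, 0, 1.5, 0, 0, 0, 1],
    [0, 0, 1, 0, 0, 0, 1],
    [0, 0, 0.4, 0, 0, 0, 1],
    [0, 0, 0, 0, 0, 0, 1],
    [0, 0, 0, 0, 0, 0, 1],
    [0, 0, 0, 0, 0, 0, -1],
    [0, 0, 0, 0, 0, 0, -1],
    [0, 0, 0, 0, 0, 0, -1],
    [0, 0, 0, 0, 0, 0, -1],
    [0, 0, 0, 0, 0, 0, -1],
    [0, 0, 0, 0, 0, 0, -1],
    [0, 0, 0, 0, 0, 0, -1]
  ]
}}

```text
time: 20.42
tool_pos: [0.6664, -0.012, -0.0076]
tool_rot: [0.001, 0.707, 0.707, 0.001]
contact_force: [-0.3, 0.4, 6.3]
gripper_width: 0.708
grasp_force: 65.4
```

{"api": "move_arm", "payload": {
  "rows": [
    [0, 0, -0.5, 0, 0, 0, -1],
    [0, 0, -1, 0, 0, 0, -1],
    [0, 0, -2, 0, 0, 0, -1],
    [0, 0, -2, 0, 0, 0, -1],
    [0, 0, -2, 0, 0, 0, -1],
    [0, 0, -1, 0, 0, 0, -1],
    [0, -1, 0, 0, 0, 0, -1],
    [-0.5, -2, 0, 0, 0, 0, -1],
    [-1.2, -2.6, 0, 0, 0, 0, -1],
    [-1.2, -2.6, 0, 0, 0, 0, -1],
    [-1.2, -2.6, 0, 0, 0, 0, -1],
    [-1.2, -2.6, 0, 0, 0, 0, -1],
    [-1.2, -2.6, 0, 0, 0, 0, -1],
    [-1, -2, 0, 0, 0, 0, -1],
    [-0.4, -1.2, 0, 0, 0, 0, -1],
    [0, -0.5, 0, 0, 0, 0, -1],
    [0, 0, 0, 0, 0, 0, -1],
    [0, 0, 0, 0, 0, 0, -1],
    [0, 0, 0, 0, 0, 0, -1]
  ]
}}

```text
time: 22.0
tool_pos: [0.4685, -0.0905, 0.0755]
tool_rot: [0.0, 0.707, 0.707, 0.0]
contact_force: [0.1, 0.0, -0.7]
gripper_width: 0.708
grasp_force: 65.0
```

{"api": "move_arm", "payload": {
  "rows": [
    [0, 0, 1.5, 0, 0, 0, -1],
    [0, 0, 2, 0, 0, 0, -1],
    [0, 0, 1.6, 0, 0, 0, -1],
    [0, 0, 1, 0, 0, 0, -1],
    [0, 0, 0.6, 0, 0, 0, -1],
    [0, 0, 0.4, 0, 0, 0, -1],
    [0, 0, 0, 0, 0, 0, -1],
    [0, 0, 0, 0, 0, 0, -1],
    [0, 0, 0, 0, 0, 0, -1]
  ]
}}

```text
time: 22.75
tool_pos: [0.4686, -0.091, 0.0053]
tool_rot: [0.001, 0.707, 0.707, 0.0]
contact_force: [-0.5, 0.3, -0.6]
gripper_width: 0.711
grasp_force: 65.0
```

{"api": "move_arm", "payload": {
  "rows": [
    [0, 0, 0.3, 0, 0, 0, -1],
    [0, 0, 0, 0, 0, 0, -1],
    [0, 0, 0, 0, 0, 0, -1]
  ]
}}

```text
time: 23.0
tool_pos: [0.4678, -0.0907, 0.0015]
tool_rot: [0.0, 0.707, 0.707, 0.0]
contact_force: [0.8, 0.2, -0.8]
gripper_width: 0.705
grasp_force: 65.0
```

{"api": "move_arm", "payload": {
  "rows": [
    [0, 0, 0.2, 0, 0, 0, -1],
    [0, 0, 0, 0, 0, 0, -1],
    [0, 0, 0, 0, 0, 0, -1]
  ]
}}

```text
time: 23.25
tool_pos: [0.4676, -0.0906, -0.0008]
tool_rot: [-0.0, 0.707, 0.707, -0.0]
contact_force: [-0.8, -0.1, -0.8]
gripper_width: 0.706
grasp_force: 65.0
```

{"api": "move_arm", "payload": {
  "rows": [
    [0, 0, 0.1, 0, 0, 0, -1],
    [0, 0, 0, 0, 0, 0, -1],
    [0, 0, 0, 0, 0, 0, -1]
  ]
}}

```text
time: 23.5
tool_pos: [0.4679, -0.0907, -0.0016]
tool_rot: [0.0, 0.707, 0.707, 0.0]
contact_force: [1.0, 0.4, -0.5]
gripper_width: 0.708
grasp_force: 65.1
```

{"api": "move_arm", "payload": {
  "rows": [
    [0, 0, 0.1, 0, 0, 0, -1],
    [0, 0, 0, 0, 0, 0, -1],
    [0, 0, 0, 0, 0, 0, -1]
  ]
}}

```text
time: 23.75
tool_pos: [0.4679, -0.0907, -0.0017]
tool_rot: [-0.0, 0.707, 0.707, -0.0]
contact_force: [-3.8, -0.3, 7.6]
gripper_width: 0.707
grasp_force: 65.8
```

{"api": "move_arm", "payload": {
  "rows": [
    [0, 0, 0.1, 0, 0, 0, -1],
    [0, 0, 0, 0, 0, 0, -1],
    [0, 0, 0, 0, 0, 0, -1]
  ]
}}

```text
time: 24.0
tool_pos: [0.4679, -0.0908, -0.0017]
tool_rot: [-0.001, 0.707, 0.707, -0.0]
contact_force: [-8.0, 2.8, 15.9]
gripper_width: 0.706
grasp_force: 66.4
```

{"api": "move_arm", "payload": {
  "rows": [
    [0, 0, -0.2, 0, 0, 0, -1],
    [0, 0, 0, 0, 0, 0, 1],
    [0, 0, 0, 0, 0, 0, 1],
    [0, 0, 0, 0, 0, 0, 1],
    [0, 0, 0, 0, 0, 0, 1],
    [0, 0, 0, 0, 0, 0, 1],
    [0, 0, -1, 0, 0, 0, 1],
    [0, 0, -2, 0, 0, 0, 1],
    [0, 0, -3, 0, 0, 0, 1],
    [0, 0, -2, 0, 0, 0, 1],
    [0, 0, 0, 0, 0, 0, 1],
    [-1.5, -0.5, 0, 0, 0, 0, 1],
    [-2.5, -1, 0, 0, 0, 0, 1],
    [-3, -1.2, 0, 0, 0, 0, 1],
    [-3, -1.2, 0, 0, 0, 0, 1],
    [-3, -1.2, 0, 0, 0, 0, 1],
    [-3, -1.2, 0, 0, 0, 0, 1],
    [-2.5, -0.7, 0, 0, 0, 0, 1],
    [-1.5, -0.3, 0, 0, 0, 0, 1],
    [0, 0, 0, 0, 0, 0, 1]
  ]
}}

```text
time: 25.67
tool_pos: [0.3937, -0.2931, 0.0784]
tool_rot: [0.0, 0.709, 0.706, -0.0]
contact_force: [-0.6, 0.2, -0.2]
gripper_width: 1.001
grasp_force: 0.0
```

Run:
```python
from plant import manip
from h import *
s=manip.state();print(s["tool_pos"],s["time"],s["gripper_width"])
for n in("scene","top"):
  F=manip.grab_frame(n)
  for c,x,z in(("green",(.4685,-.09),.044),("blue",(.395,-.291),.04)):
    for ce,st in blobs(F["img"],c): 
        if np.hypot(*(ray(F,ce,z)[:2]-x))<.05: print(n,c,ce,st[:5],ray(F,ce,z).round(4)[:2])
  if n=="scene": cv2.imwrite("pics/c12.png",np.hstack([crop(F,pj(F,[.4685,-.09,0]),70,80,5),crop(F,pj(F,[.395,-.291,0.04]),80,80,5)]))
```

```text
[ 0.39367367 -0.2930996   0.07837303] 25.6667 1.0009646325460828
scene green [233.4 169.6] [223 161  22  18 290] [ 0.464  -0.0907]
scene blue [180.2 135.1] [171 127  20  17 258] [ 0.39   -0.2914]
top green [288.4 216.2] [279 206  20  21 326] [ 0.4704 -0.091 ]
top blue [356.7 242.3] [349 234  19  20 250] [ 0.4012 -0.2842]
```

View pics/c12.png

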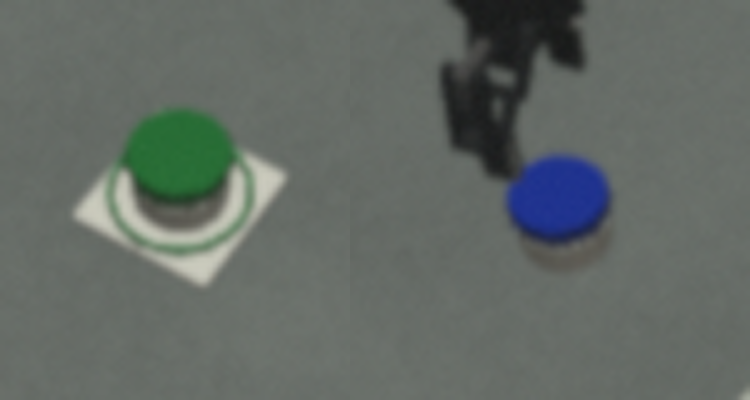

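Green is inside its rim. Blue next, directly below the gripper.

{"api": "move_arm", "payload": {
  "rows": [
    [0, 0, 1.5, 0, 0, 0, 1],
    [0, 0, 2, 0, 0, 0, 1],
    [0, 0, 2, 0, 0, 0, 1],
    [0, 0, 1.5, 0, 0, 0, 1],
    [0, 0, 1, 0, 0, 0, 1],
    [0, 0, 0.6, 0, 0, 0, 1],
    [0, 0, 0, 0, 0, 0, 1],
    [0, 0, 0, 0, 0, 0, 1],
    [0, 0, 0, 0, 0, 0, -1],
    [0, 0, 0, 0, 0, 0, -1],
    [0, 0, 0, 0, 0, 0, -1],
    [0, 0, 0, 0, 0, 0, -1],
    [0, 0, 0, 0, 0, 0, -1],
    [0, 0, 0, 0, 0, 0, -1],
    [0, 0, 0, 0, 0, 0, -1]
  ]
}}

```text
time: 27.02
tool_pos: [0.3956, -0.2917, -0.006]
tool_rot: [0.001, 0.707, 0.707, 0.0]
contact_force: [-0.4, -0.3, 6.2]
gripper_width: 0.707
grasp_force: 65.2
```

{"api": "move_arm", "payload": {
  "rows": [
    [0, 0, -0.5, 0, 0, 0, -1],
    [0, 0, -1, 0, 0, 0, -1],
    [0, 0, -2, 0, 0, 0, -1],
    [0, 0, -2, 0, 0, 0, -1],
    [0, 0, -2.5, 0, 0, 0, -1],
    [0, 0, -2, 0, 0, 0, -1],
    [0, 0, 0, 0, 0, 0, -1],
    [0, 0, 0, 0, 0, 0, -1]
  ]
}}

```text
time: 27.68
tool_pos: [0.3952, -0.2913, 0.0939]
tool_rot: [0.002, 0.707, 0.707, 0.0]
contact_force: [-0.3, -0.7, -0.9]
gripper_width: 0.703
grasp_force: 65.0
```

{"api": "move_arm", "payload": {
  "rows": [
    [1.5, 0.2, 0, 0, 0, 0, -1],
    [2.5, 0.5, 0, 0, 0, 0, -1],
    [3, 0.7, 0, 0, 0, 0, -1],
    [3, 0.7, 0, 0, 0, 0, -1],
    [3, 0.7, 0, 0, 0, 0, -1],
    [3, 0.7, 0, 0, 0, 0, -1],
    [3, 0.7, 0, 0, 0, 0, -1],
    [3, 0.7, 0, 0, 0, 0, -1],
    [3, 0.7, 0, 0, 0, 0, -1],
    [3, 0.7, 0, 0, 0, 0, -1],
    [3, 0.7, 0, 0, 0, 0, -1],
    [3, 0.7, 0, 0, 0, 0, -1],
    [2.7, 0.6, 0, 0, 0, 0, -1],
    [1.7, 0.2, 0, 0, 0, 0, -1],
    [0.8, 0, 0, 0, 0, 0, -1],
    [0, 0, 0, 0, 0, 0, -1],
    [0, 0, 0, 0, 0, 0, -1],
    [0, 0, 0, 0, 0, 0, -1]
  ]
}}

```text
time: 29.18
tool_pos: [0.4792, 0.1004, 0.0916]
tool_rot: [-0.0, 0.708, 0.707, -0.001]
contact_force: [1.1, -0.4, -1.3]
gripper_width: 0.707
grasp_force: 65.0
```

Target (0.481, 0.101); place height about 0.000.

{"api": "move_arm", "payload": {
  "rows": [
    [0.1, 0.1, 1.5, 0, 0, 0, -1],
    [0, 0, 2, 0, 0, 0, -1],
    [0, 0, 2, 0, 0, 0, -1],
    [0, 0, 1.5, 0, 0, 0, -1],
    [0, 0, 1, 0, 0, 0, -1],
    [0, 0, 0.5, 0, 0, 0, -1],
    [0, 0, 0, 0, 0, 0, -1],
    [0, 0, 0, 0, 0, 0, -1],
    [0, 0, 0, 0, 0, 0, -1]
  ]
}}

```text
time: 29.93
tool_pos: [0.4819, 0.1022, 0.0085]
tool_rot: [0.001, 0.707, 0.707, 0.001]
contact_force: [0.5, 0.7, -0.5]
gripper_width: 0.706
grasp_force: 65.0
```

{"api": "move_arm", "payload": {
  "rows": [
    [0, 0, 0.4, 0, 0, 0, -1],
    [0, 0, 0, 0, 0, 0, -1],
    [0, 0, 0, 0, 0, 0, -1]
  ]
}}

```text
time: 30.18
tool_pos: [0.481, 0.1024, 0.0035]
tool_rot: [0.0, 0.707, 0.707, 0.0]
contact_force: [1.1, -0.2, -0.8]
gripper_width: 0.706
grasp_force: 65.0
```

{"api": "move_arm", "payload": {
  "rows": [
    [0, 0, 0.2, 0, 0, 0, -1],
    [0, 0, 0, 0, 0, 0, -1],
    [0, 0, 0, 0, 0, 0, -1]
  ]
}}

```text
time: 30.43
tool_pos: [0.4807, 0.1023, 0.0012]
tool_rot: [-0.0, 0.707, 0.707, -0.0]
contact_force: [-0.5, -0.4, -1.0]
gripper_width: 0.709
grasp_force: 65.0
```

{"api": "move_arm", "payload": {
  "rows": [
    [0, 0, 0.1, 0, 0, 0, -1],
    [0, 0, 0, 0, 0, 0, -1],
    [0, 0, 0, 0, 0, 0, -1]
  ]
}}

```text
time: 30.68
tool_pos: [0.4808, 0.1023, 0.0003]
tool_rot: [-0.0, 0.707, 0.707, -0.0]
contact_force: [-0.9, -0.2, -0.7]
gripper_width: 0.708
grasp_force: 65.0
```

{"api": "move_arm", "payload": {
  "rows": [
    [0, 0, 0.1, 0, 0, 0, -1],
    [0, 0, 0, 0, 0, 0, -1],
    [0, 0, 0, 0, 0, 0, -1]
  ]
}}

```text
time: 30.93
tool_pos: [0.4809, 0.1024, 0.0]
tool_rot: [-0.0, 0.707, 0.707, -0.0]
contact_force: [-3.5, 0.3, 5.2]
gripper_width: 0.706
grasp_force: 65.5
```

Contact. Release, rise, and move clear of the scene (back toward the start side).

{"api": "move_arm", "payload": {
  "rows": [
    [0, 0, 0, 0, 0, 0, 1],
    [0, 0, 0, 0, 0, 0, 1],
    [0, 0, 0, 0, 0, 0, 1],
    [0, 0, 0, 0, 0, 0, 1],
    [0, 0, 0, 0, 0, 0, 1],
    [0, 0, 0, 0, 0, 0, 1],
    [0, 0, -1, 0, 0, 0, 1],
    [0, 0, -2, 0, 0, 0, 1],
    [0, 0, -3, 0, 0, 0, 1],
    [0, 0, -3, 0, 0, 0, 1],
    [0, 0, -3, 0, 0, 0, 1],
    [0, 0, -2, 0, 0, 0, 1],
    [-3, 0, 0, 0, 0, 0, 1],
    [-3, 0, 0, 0, 0, 0, 1],
    [-3, 0, 0, 0, 0, 0, 1],
    [-3, 0, 0, 0, 0, 0, 1],
    [-3, 0, 0, 0, 0, 0, 1],
    [-3, 0, 0, 0, 0, 0, 1],
    [-3, 0, 0, 0, 0, 0, 1],
    [-3, 0, 0, 0, 0, 0, 1]
  ]
}}

```text
time: 32.6
tool_pos: [0.4806, -0.1392, 0.1403]
tool_rot: [0.001, 0.707, 0.707, 0.0]
contact_force: [0.3, 0.5, 0.1]
gripper_width: 0.999
grasp_force: 0.0
```

{"api": "move_arm", "payload": {
  "rows": [
    [-3, 0, 0, 0, 0, 0, 1],
    [-3, 0, 0, 0, 0, 0, 1],
    [-3, 0, 0, 0, 0, 0, 1],
    [-3, 0, 0, 0, 0, 0, 1],
    [-2, 0, 0, 0, 0, 0, 1],
    [-1, 0, 0, 0, 0, 0, 1],
    [0, 0, 0, 0, 0, 0, 1],
    [0, 0, 0, 0, 0, 0, 1],
    [0, 0, 0, 0, 0, 0, 1],
    [0, 0, 0, 0, 0, 0, 1]
  ]
}}

```text
time: 33.43
tool_pos: [0.4807, -0.2863, 0.1393]
tool_rot: [-0.0, 0.707, 0.707, 0.0]
contact_force: [0.1, 0.2, -0.3]
gripper_width: 1.001
grasp_force: 0.0
```

Run:
```python
from plant import manip
from h import *
s=manip.state();print(s["tool_pos"],s["time"],s["contact_force"])
S={"red":(.4006,.2814,.046),"yellow":(.632,.225,.046),"green":(.4685,-.0905,.05),"blue":(.481,.1013,.05)}
for n in("scene","top"):
  F=manip.grab_frame(n)
  for c,(x,y,z) in S.items():
    for ce,st in blobs(F["img"],c): 
        d=ray(F,ce,z-.005)[:2]-(x,y)
        if np.hypot(*d)<.04 and st[4]>40: print(n,c,ce,st[:5],d.round(4))
  if n=="scene": cv2.imwrite("pics/c13.png",cv2.resize(F["img"][90:290,90:450],None,fx=2.2,fy=2.2,interpolation=cv2.INTER_CUBIC))
```

```text
[ 0.48065337 -0.2863457   0.13931697] 33.4333 [ 0.13052019  0.24347262 -0.29787897]
scene red [363.8 185.6] [357 180  14  12 130] [-0.0035 -0.0004]
scene yellow [327.2 250.6] [320 244  15  14 161] [-0.0029  0.002 ]
scene green [233.4 169.6] [223 161  22  18 289] [-0.0038  0.    ]
scene blue [296.2 190.7] [285 182  23  19 324] [-0.0034  0.001 ]
top red [156.1 237.1] [148 231  16  13 161] [0.003  0.0011]
top yellow [179.2 157. ] [172 150  14  14 148] [0.0038 0.0021]
top green [288.4 216.2] [279 206  20  21 324] [ 0.0019 -0.0004]
top blue [220.4 210.2] [211 200  20  21 329] [0.0023 0.001 ]
```

View pics/c13.png

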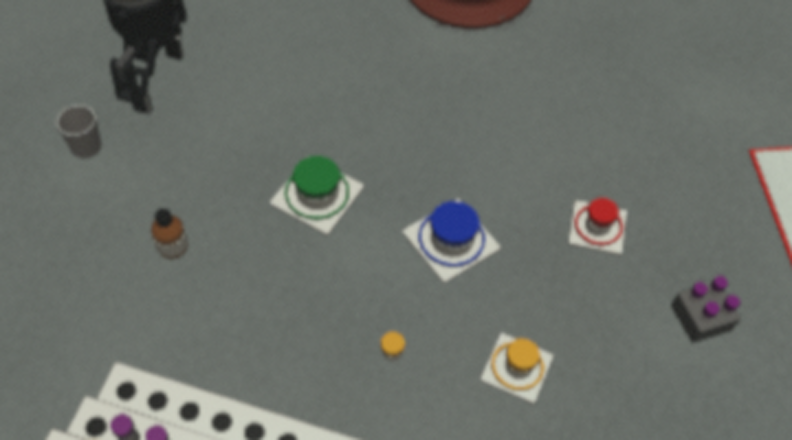

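All four pots stand upright inside their own rims, within about 3 mm of centre. The bottle and beaker haven't moved and the arm is clear, so I'm handing in.

```bash
python3 -c "
from plant import manip
print(manip.job_done())"
```

```text
the job is handed in; nothing more can be done
None
```

I seated all four pots in their own-colour seats, red first, and left the bottle and beaker where they were; the job is handed in at about 33 s on the robot's clock, and no verdict came back.

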